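# Set the tube carriage of a sample rail to its index and clamp it

### The job

Unlock the carriage on the sample rail by swinging its clamp lever fully open, slide the carriage along the rail until its middle stands level with the pointed index block (not the round one), then swing the lever fully home again to lock it there.

Things in the scene. Friction and masses are not known exactly. Their poses are not given: they have to be found in the camera images.
- carriage_fin (a point): Black upright grip fin, 14 mm thick along the rail, 30 mm across it, top 122 mm above the table, on the middle of the aluminium carriage (90 mm long, 100 mm across, carrying a lying tube, top 82 mm). Point: 22 mm below the fin's top, 100 mm up. Axes: y along the rail (slides up to 155 mm either side of rail middle; 4 N when unlocked, fast when locked), x across it, away from the robot, z up.
- lever (a joint): Angle of the carriage's clamp lever: 0 = locked (hard stop, lever along the rail, to +y of the fin's axes), growing counterclockwise from above to 1.57 = fully open (hard stop, lever across the rail, to -x). The carriage is free from about 0.6 up. It stays where left; 2 to 5 N at the knob turn it. Starts within 0.08 of the locked stop.
- lever_knob (a point): Round black freely revolving upright knob on the lever's end, 18 mm across, 81 to 121 mm above the table; point on its axis, 103 mm up. The steel lever arm lies below it, its top 81 mm up. The knob runs on a circle of 70 mm radius about the lever's vertical pivot, which lies at x = -42 mm, y = 0 from carriage_fin in the fin's axes.
- index_tip (a point): Pointed dark steel index block fixed beside the rail on its far side, 36 mm wide, 46 mm high; this point is the tip of its wedge, at the top, pointing at the rail. The carriage is on the mark when carriage_fin is level with it along the rail (same y in the fin's axes). The round steel block, 36 mm across, at the other end is not it; either may be at either end.

How it is judged:
By the outcome, as a careful person would: the job done as asked, in the order asked, and still so for the second after the job is handed in, with the robot touching nothing.
It also fails if it takes over 70 s, if anything falls off the work surface, if the arm or the gripper's body presses on something with over 40 N, if the wrist force passes 120 N, or if a joint passes its speed limit or range.

### The arm

A 7-joint arm with a two-finger parallel gripper is mounted at the origin on the work surface. World frame = base frame: x ahead of the robot, y to its left, z up, the work surface at z = 0. Lengths are in m, angles in rad, forces in N, time in s.
With the tool pointing down it reaches from about 0.425 to 0.925 m from the base axis. Payload 6.8 kg.
Tool frame: the origin (TCP) lies on the mounting face of the last link; the fingertips stand 173 mm ahead of it and the grasp point (between the pads) lies 155 mm ahead of it; z points along the fingers, y is the line along which they close (so a half turn about z gives the same grasp; the last joint's range is limited). The gripper opens to 85 mm and grips with 20 to 120 N. Pads are 22 mm wide; open, the fingers measure 114 mm over their backs; the gripper's body (76 mm by 85 mm) begins 54 mm behind the grasp point. The pads swing forward as they close: fully open they stand 13 mm farther back than shut.
Start: joints at [1.166, 0.477, 0.022, 1.555, -0.011, 1.109, -0.083], TCP at [0.197, -0.645, 0.405] pointing down, gripper open.
Joint ranges: [-2.96, 2.96], [-0.34, 2.1], [-1.41, 1.46], [0.24, 2.44], [-1.37, 4.51], [0.17, 1.92], [-2.96, 2.96]. Speed limits (rad/s): [2.39, 2.39, 3.14, 3.14, 3.14, 3.14, 3.14].

### API

Orientations are given as a rotation vector (axis times angle).
In Python, from bench import r gives the robot as it stands.
- The arm moves only by the tool carry_out, never from a script. Its argument "moves" is a list of rows, each a list of 5 numbers: the shift along the tool's x, y, z in m, then the turn about the tool's z in rad, then the finger opening in m, from 0 to 0.0854. In form: [[dx, dy, dz, roll, claw], ...]. A call has exactly 8 rows; each row is the pose to reach, as a shift and turn from the pose commanded when the call began, along the tool's axes at that moment; what a row does not reach only later rows make up. A row lasts 1/10 s, in which the tool goes at most 50 mm and 8.59 degrees, less where a joint would pass 70% of its speed; a pose out of reach is approached as far as the arm can. A call with a gripper value outside its range is refused whole. The fingers move at their own pace and stop on an object; "force" is the grip in N (left out, the last holds). Time passes only in rows, so rows that repeat a pose let the fingers close, or fill a call up. It gives the time, the measured TCP pose, the force, the opening and the grip force at its end, in the units of the state.
- r.get_obs(): the state, without advancing time (a new reading comes with each control period).
- r.grab_frame(name): name is "scene" or "side" or "wrist"; returns the picture (384x512x3 uint8, red, green, blue); there is no depth.
- r.calibration(name): a dict with "fx", "fy", "cx", "cy" (pixels), "rvec" (rotation vector, rad) and "tvec" (3), from world to camera coordinates, as OpenCV has them. Camera axes: x right, y down, z forward; pixel columns grow to the right and rows downward; lengths in m; the calibration is good to about 2 mm. A picture is of the moment at which its call begins: read the wrist's pose just before it. calibration takes no time and is no camera call; for the wrist camera it gives the pose at the moment of the call.
- r.hand_in(): hands the job in; it is judged then, once.
The state is a dict: "clock": time; "joints": joint angles; "qvel": joint speeds; "tau": joint torques, N m; "tcp_pos": TCP position; "orientation": TCP orientation; "contact_force": force on the tool from outside, world axes, zero at the start; "moment": the same for the moment, N m; "grip_width": finger opening in m; "gripper_force": force on a finger pad.
Only numpy, scipy, OpenCV 4.12 (cv2) and the standard library are available. Lean on these libraries where they do the work, as an engineer would, in place of code of your own. Each camera call takes 0.05 s, during which the arm holds its last target. There are 200 camera calls.

## Working session

There is one attempt and no reset: what is moved stays moved. The work goes in short steps, Python scripts to look and compute and a tool call to move; the robot and the scene stay as the last step left them, time stands still between calls to the robot, and variables do not carry over. Pictures are saved under pics/ and viewed, at most 10 in all, crops included, and the job is handed in when it is done.

Besides the shell and the picture viewer there is one more tool, called as a command line: name --pt "numbers of a row" for each row, then --argument value for the rest. carry_out: Moves the arm, as the interface text tells. Its arguments: {"type":"object","properties":{"moves":{"type":"array","items":{"type":"array","items":{"type":"number"}}},"force":{"type":"number"}},"required":["moves"]}

```bash
ls; mkdir -p pics; python3 - <<'E'
from bench import r
import cv2,numpy as np
o=r.get_obs();print({k:np.round(v,3) for k,v in o.items()})
a=r.grab_frame("scene");b=r.grab_frame("side")
for n,p in(("scene",a),("side",b)):
    np.save(f"pics/{n}0.npy",p);cv2.imwrite(f"pics/{n}0.png",p[:,:,::-1]);print(n,r.calibration(n))
E
```

```text
pics
{'clock': np.float64(0.0), 'joints': array([ 1.166,  0.478,  0.022,  1.556, -0.011,  1.109, -0.083]), 'qvel': array([ 0.001, -0.001, -0.001, -0.001,  0.   ,  0.001,  0.002]), 'tau': array([ 0.0000e+00, -5.9645e+01,  1.6080e+00, -2.8120e+01,  1.2000e-02,
        9.0000e-03, -0.0000e+00]), 'tcp_pos': array([ 0.197, -0.645,  0.404]), 'orientation': array([-3.105e+00, -4.640e-01,  1.000e-03]), 'contact_force': array([0.776, 0.007, 0.502]), 'moment': array([-0.05 , -0.013, -0.029]), 'gripper_force': np.float64(0.0), 'grip_width': np.float64(0.085)}
scene {'fx': 355.9169002271832, 'fy': 355.9169002271832, 'cx': 258.4813820485651, 'cy': 195.45693950658327, 'rvec': array([ 1.33988879,  2.13852789, -0.97625818]), 'tvec': array([ 0.22496385, -0.28253106,  1.14026615])}
side {'fx': 377.4346023996866, 'fy': 377.4346023996866, 'cx': 259.2210723118035, 'cy': 193.89216268139566, 'rvec': array([ 1.03761198, -2.58610365,  0.83874045]), 'tvec': array([0.4769597 , 0.35996323, 0.50492767])}
```

View pics/scene0.png

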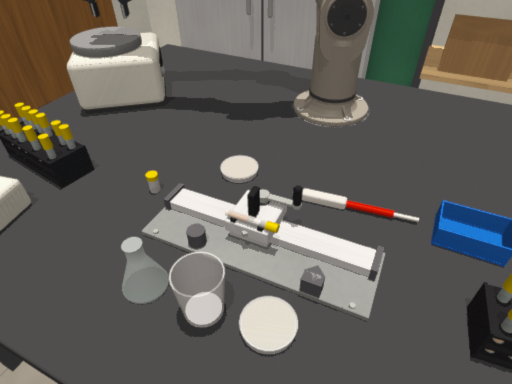

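View pics/side0.png

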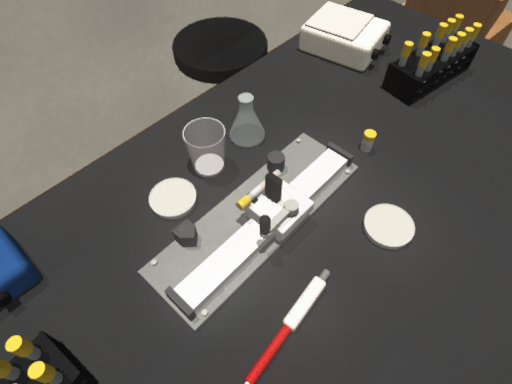

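Scene: fin near (254,190), knob (298,190), pointed block (313,270), round block (196,235). Side: fin (273,176), knob (265,220), pointed (186,232). Zooming in for exact pixels.

```bash
python3 - <<'E'
import cv2,numpy as np
a=cv2.imread("pics/scene0.png")[175:300,235:335];b=cv2.imread("pics/side0.png")[160:285,165:315]
f=lambda p:cv2.resize(p,None,fx=4,fy=4,interpolation=cv2.INTER_CUBIC)
a=f(a)[:,:];b=f(b)
cv2.imwrite("pics/z0.png",np.hstack([cv2.convertScaleAbs(a,alpha=1.6,beta=10)[:,:400],cv2.convertScaleAbs(b,alpha=1.6,beta=10)[:, :400]]))
E
```

```text
(no output)
```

View pics/z0.png

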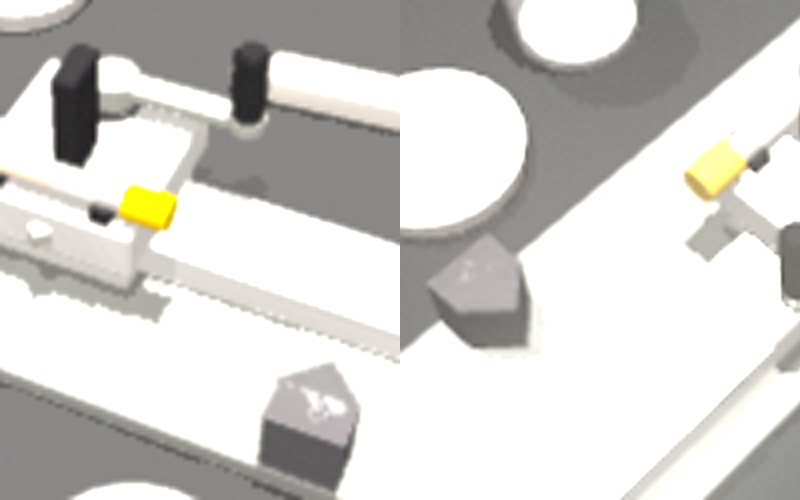

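Left panel (scene): fin top centre ≈ (254.5,191), knob top ≈ (298,187), wedge tip ≈ (318,266). Right panel (side): tip ≈ (196.7,237.5).

```bash
cat > h.py <<'E'
from bench import r
import cv2,numpy as np
def KP(c):
    K=np.array([[c['fx'],0,c['cx']],[0,c['fy'],c['cy']],[0,0,1.]]);R=cv2.Rodrigues(np.array(c['rvec']))[0]
    return K,R,np.array(c['tvec'])
def ray(c,uv,z):
    K,R,t=KP(c);d=R.T@np.linalg.solve(K,[*uv,1.]);o=-R.T@t
    return o+d*(z-o[2])/d[2]
def tri(c1,u1,c2,u2):
    P=[K@np.c_[R,t] for K,R,t in(KP(c1),KP(c2))]
    X=cv2.triangulatePoints(P[0],P[1],np.array(u1,float),np.array(u2,float))[:,0];return X[:3]/X[3]
def proj(c,X):
    K,R,t=KP(c);p=K@(R@np.array(X)+t);return p[:2]/p[2]
E
python3 - <<'E'
from h import *
np.set_printoptions(precision=4,suppress=True)
s,d=r.calibration("scene"),r.calibration("side")
for n,u,v,z in(("fin",(254.5,191),(273,175),.122),("knob",(298,186.7),(265,218),.121),("tip",(318,266.2),(196.7,237.5),.046)):
    print(n,ray(s,u,z),ray(d,v,z),tri(s,u,d,v))
o=r.get_obs();print(cv2.Rodrigues(o['orientation'])[0])
w=r.calibration("wrist");K,R,t=KP(w);print("wristcam",-R.T@t,w['fx'],R)
b=cv2.imread("pics/side0.png")[150:250,160:320]
b=cv2.resize(b,None,fx=5,fy=5,interpolation=cv2.INTER_CUBIC);cv2.imwrite("pics/z1.png",cv2.convertScaleAbs(b,alpha=1.2,beta=10))
E
```

```text
fin [0.5997 0.0356 0.122 ] [0.6015 0.0274 0.122 ] [0.5997 0.0325 0.124 ]
knob [0.5533 0.1017 0.121 ] [0.5528 0.0989 0.121 ] [0.5527 0.1003 0.1211]
tip [0.6512 0.1818 0.046 ] [0.643  0.1748 0.046 ] [0.6459 0.1769 0.0403]
[[ 0.9563  0.2924 -0.0006]
 [ 0.2924 -0.9563  0.0015]
 [-0.0001 -0.0016 -1.    ]]
wristcam [ 0.2623 -0.6258  0.375 ] 319.4668672757468 [[ 0.2914 -0.9566 -0.0017]
 [-0.9225 -0.2815  0.2641]
 [-0.2531 -0.0754 -0.9645]]
```

View pics/z1.png

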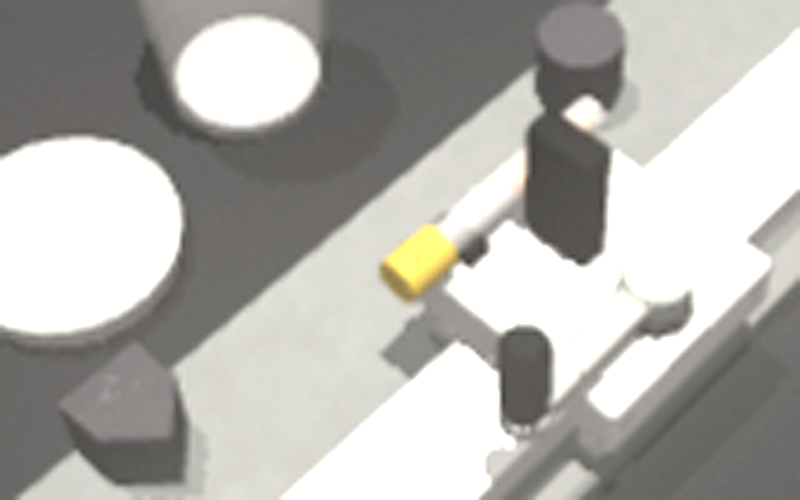

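Triangulated heights agree (fin 124, knob 121, tip 40 mm against 122/121/46). The pointed block is at the +y end. Moving above for a wrist look.

carry_out --pt "0.036 -0.034 0 0.03 0.0854" --pt "0.073 -0.068 0 0.06 0.0854" --pt "0.109 -0.102 0 0.09 0.0854" --pt "0.146 -0.136 0 0.12 0.0854" --pt "0.182 -0.17 0 0.15 0.0854" --pt "0.219 -0.205 0 0.18 0.0854" --pt "0.255 -0.239 0 0.2 0.0854" --pt "0.292 -0.273 0 0.22 0.0854"

```text
clock: 0.9
tcp_pos: [0.3969, -0.2977, 0.4046]
orientation: [3.139, 0.119, -0.0]
contact_force: [0.2, -0.7, 0.7]
grip_width: 0.0854
gripper_force: 0.0
```

carry_out --pt "0.028 -0.041 0 0 0.0854" --pt "0.056 -0.082 0 0 0.0854" --pt "0.084 -0.123 0 0 0.0854" --pt "0.112 -0.165 0 0 0.0854" --pt "0.14 -0.206 0 0 0.0854" --pt "0.168 -0.247 0 0 0.0854" --pt "0.196 -0.288 0 0 0.0854" --pt "0.21 -0.32 0 0 0.0854"

```text
clock: 1.7
tcp_pos: [0.5825, 0.0388, 0.4044]
orientation: [-3.138, -0.124, -0.001]
contact_force: [0.2, 0.3, -0.1]
grip_width: 0.0856
gripper_force: 0.0
```

```bash
python3 - <<'E'
from h import *
import json
o=r.get_obs();c=r.calibration("wrist");p=r.grab_frame("wrist")
np.save("pics/w1.npy",p);json.dump({k:np.array(v).tolist() for k,v in c.items()},open("pics/w1.json","w"))
cv2.imwrite("pics/w1.png",cv2.convertScaleAbs(p[:,:,::-1],alpha=1.4,beta=8));print(o['tcp_pos'],o['orientation'],o['clock'])
E
```

```text
[0.58248752 0.03876524 0.40441482] [-3.13792001e+00 -1.23943760e-01 -6.24543697e-04] 1.7
```

View pics/w1.png

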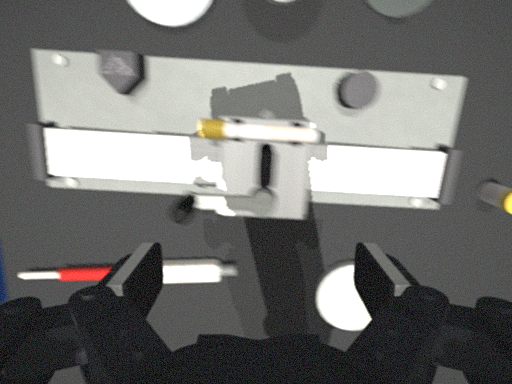

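The wrist view shows: fin top ≈ (266,155), knob ≈ (183,207), wedge tip ≈ (124,93), round block ≈ (357,90), plate edge tilted about 3.5° in the picture. Enlarging for exact pixels.

```bash
python3 - <<'E'
from h import *
p=np.load("pics/w1.npy")[:,:,::-1].copy()
f=lambda a:cv2.convertScaleAbs(cv2.resize(a,None,fx=5,fy=5,interpolation=cv2.INTER_CUBIC),alpha=2.2,beta=15)
cv2.imwrite("pics/z2.png",np.hstack([f(p[40:110,90:155]),f(p[180:250,165:200])[:350],f(p[135:205,245:285])]))
import json
c=json.load(open("pics/w1.json"))
# rail direction: white bar mask -> rows of upper/lower plate edges
g=p.min(2).astype(int); gx=cv2.cvtColor(p,cv2.COLOR_BGR2GRAY)
m=(gx>70).astype(np.uint8)
def edge(cols,lo,hi,z,up):
    P=[]
    for x in cols:
        col=gx[lo:hi,x].astype(float);d=np.diff(col);i=(d.argmax() if up else d.argmin())
        P.append(ray(c,(x,lo+i+.5),z)[:2])
    P=np.array(P,np.float32);v=cv2.fitLine(P,cv2.DIST_HUBER,0,.001,.001).ravel();
    if v[1]<0:v[:2]*=-1
    print("dir deg from +y (theta)",np.degrees(np.arctan2(-v[0],v[1])),v[2:])
edge(list(range(160,330,4))+list(range(375,430,4)),48,85,.01,True)
edge([*range(60,180,4),*range(320,430,4)],168,215,.02,False)
E
```

```text
dir deg from +y (theta) 1.0083656 [0.69545496 0.01411829]
dir deg from +y (theta) 1.0663676 [0.56070334 0.07012574]
```

View pics/z2.png

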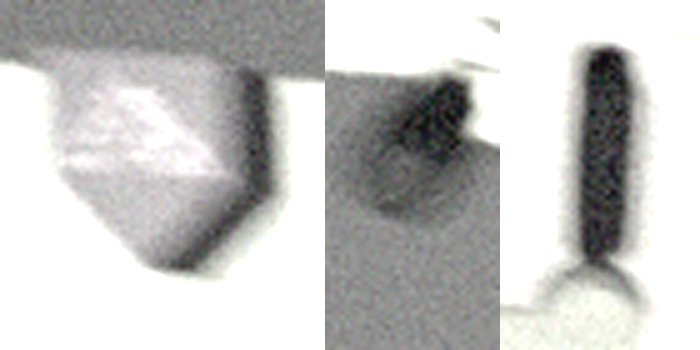

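```bash
python3 - <<'E'
from h import *
import json
np.set_printoptions(precision=4,suppress=True)
c=json.load(open("pics/w1.json"));s=r.calibration("scene");d=r.calibration("side")
th=np.radians(1.04);A=np.array([[np.cos(th),np.sin(th)],[-np.sin(th),np.cos(th)]])
T={"fin":((267,166),(254.5,191),(273.4,176.8),.122),"knob":((183.4,214),(298,186.7),(264.8,217.4),.121),"tip":((121,93),(318,265.8),(197.4,237.6),.046)}
for n,(w,u,v,z) in T.items():
    print(n,[ (A@ray(k,q,z)[:2]).round(4) for k,q in((c,w),(s,u),(d,v))],[tri(a,x,b,y).round(4) for a,x,b,y in((c,w,s,u),(c,w,d,v))])
    
F=(A.T@np.array([.601,.02])) 
p=np.load("pics/w1.npy")
g=cv2.cvtColor(p,cv2.COLOR_RGB2GRAY)
print(g[140:200:4,255:280]); 
E
```

```text
fin [array([0.605 , 0.0225]), array([0.6003, 0.0247]), array([0.5988, 0.0189])] [array([0.6038, 0.0356, 0.1249]), array([0.6014, 0.0304, 0.1191])]
knob [array([0.5598, 0.0899]), array([0.5551, 0.0917]), array([0.5555, 0.0883])] [array([0.5572, 0.1014, 0.1229]), array([0.5557, 0.0988, 0.1191])]
tip [array([0.6553, 0.1681]), array([0.6536, 0.1697]), array([0.6451, 0.1624])] [array([0.6514, 0.1809, 0.0463]), array([0.6472, 0.1766, 0.0453])]
[[120 124 116 118 117 117 114 119 120 122 121 123 124 123 119 127 125 129
  129 133 131 131 132 135 138]
 [141 131 124 116 110  98  92  76  78  70  60  53  52  72  89 106 119 132
  141 142 148 146 145 150 144]
 [134 129 116 112  93  84  64  45   1   6   2   9   1  19  27  58  78  95
  106 115 128 133 140 147 149]
 [127 123 112 108  96  78  64  28  18  20  16  24  21  24  12  29  52  75
   85 100 114 121 126 136 144]
 [126 123 113  99  86  76  62  31  20  23  26  26  10  28  17  26  56  82
   83  96 104 105 121 126 129]
 [129 120 107  97  80  74  42  26  22  27  24  24  13  14  22  23  60  71
   88  93 108 115 115 125 134]
 [122 120 113  98  83  63  3
[... 217 characters left out ...]
13  20  24  19  21  24  30  54  73  82
   91 102 109 115 125 130 140]
 [117 108  99  86  79  55  27  20  15   7  18  15  20  13  23  58  82  85
   99 105 112 117 129 134 142]
 [121 109  96  86  79  61  29  16  18   6  23  17  22  21  46  67  81  86
   97 106 115 124 128 131 144]
 [121 108 106  91  79  62  37  11  24  17  14  20  29  37  68  75  80  95
  103 109 111 124 128 137 145]
 [101  97  94  89  79  64  57  54  48  41  32  35  47  67  91 104 119 125
  130 129 131 135 141 140 145]
 [ 83  73  82  87  93  97  88  95  89  87  76  75  70  68  65  58  72  90
   96 108 119 133 137 140 144]
 [ 98 101 109 105 105 105 106 112 110 109 109 106 106 110 103 100  92  88
   93  96 105 109 122 125 138]]
```

Wrist and scene agree within 2 mm along the rail; θ = 1.04°, index offset from fin ≈ +145 mm (within travel), knob−fin ≈ (−45,+68) mm as expected. Going above the knob.

carry_out --pt "-0.006 -0.016 0.01 0.02 0.06" --pt "-0.011 -0.032 0.025 0.04 0.06" --pt "-0.016 -0.048 0.04 0.061 0.06" --pt "-0.0216 -0.0634 0.055 0.061 0.06" --pt "-0.0216 -0.0634 0.07 0.061 0.06" --pt "-0.0216 -0.0634 0.074 0.061 0.06" --pt "-0.0216 -0.0634 0.074 0.061 0.06" --pt "-0.0216 -0.0634 0.074 0.061 0.06"

```text
clock: 2.55
tcp_pos: [0.5555, 0.096, 0.3311]
orientation: [3.141, 0.022, 0.001]
contact_force: [-0.1, 0.7, 0.2]
grip_width: 0.0598
gripper_force: 0.0
```

```bash
python3 - <<'E'
from h import *
o=r.get_obs();c=r.calibration("wrist");p=r.grab_frame("wrist")
np.set_printoptions(precision=4,suppress=True)
print(o['tcp_pos'],o['orientation'],o['clock'],o['grip_width'])
t=o['tcp_pos']
for z in(.122,.121): print(z,proj(c,[.5559,.1006,z]),proj(c,[.6016,.0334,z]))
cv2.imwrite("pics/w2.png",cv2.convertScaleAbs(p[:,:,::-1],alpha=1.8,beta=15))
E
```

```text
[0.5555 0.096  0.3311] [3.1413 0.0221 0.0012] 2.55 0.05975151974203205
0.122 [250.2417 222.8346] [370.0919 147.968 ]
0.121 [250.2804 222.2513] [369.494  147.7459]
```

View pics/w2.png

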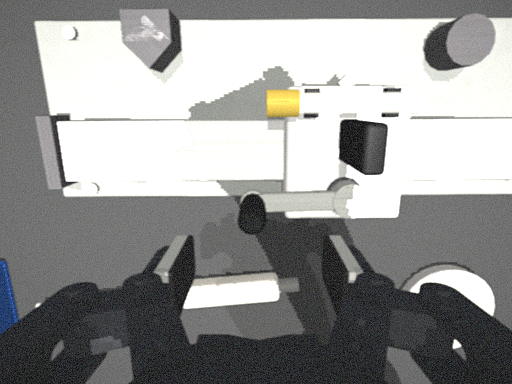

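Wrist close view: knob top ≈ (252,218), fin top ≈ (371,147), wedge tip top ≈ (153,70).

```bash
python3 - <<'E'
from h import *
np.set_printoptions(precision=4,suppress=True)
o=r.get_obs();c=r.calibration("wrist")
th=np.radians(1.04);A=np.array([[np.cos(th),np.sin(th)],[-np.sin(th),np.cos(th)]])
t=A@o['tcp_pos'][:2];print(o['tcp_pos'],o['orientation'],"tcp rail",t)
for n,q,z in(("knob",(252,218),.121),("fin",(371,147),.122),("tip",(153,70),.046)):
    X=A@ray(c,q,z)[:2];print(n,X,"rel tcp",X-t)
E
```

```text
[0.5555 0.0962 0.3313] [3.1414 0.0224 0.0019] tcp rail [0.5572 0.0861]
knob [0.5604 0.0897] rel tcp [0.0032 0.0036]
fin [0.6027 0.0222] rel tcp [ 0.0456 -0.0639]
tip [0.652  0.1647] rel tcp [0.0948 0.0786]
```

carry_out --pt "0.003 -0.004 0.02 0 0.06" --pt "0.003 -0.004 0.04 0 0.06" --pt "0.003 -0.004 0.06 0 0.06" --pt "0.003 -0.004 0.071 0 0.06" --pt "0.003 -0.004 0.071 0 0.06" --pt "0.003 -0.004 0.071 0 0.01" --pt "0.003 -0.004 0.071 0 0.01" --pt "0.003 -0.004 0.071 0 0.01" --force 30

```text
clock: 3.4
tcp_pos: [0.5582, 0.1007, 0.2607]
orientation: [3.141, 0.025, 0.002]
contact_force: [1.1, -12.4, 4.4]
grip_width: 0.0172
gripper_force: 31.0
```

carry_out --pt "-0.007 0.0018 0 0 0.01" --pt "-0.0173 0.0037 0 0 0.01" --pt "-0.0273 0.007 0 0 0.01" --pt "-0.0366 0.0118 0 0 0.01" --pt "-0.0451 0.018 0 0 0.01" --pt "-0.0526 0.0253 0 0 0.01" --pt "-0.0589 0.0337 0 0 0.01" --pt "-0.0624 0.0397 0 0 0.01"

```text
clock: 4.2
tcp_pos: [0.4967, 0.0596, 0.2608]
orientation: [-3.141, -0.024, -0.008]
contact_force: [9.7, -0.5, 1.2]
grip_width: 0.017
gripper_force: 29.4
```

carry_out --pt "-0.004 0.0097 0 0 0.01" --pt "-0.0066 0.0199 0 0 0.01" --pt "-0.0074 0.0268 0 0 0.01" --pt "-0.0076 0.0318 0 0 0.01" --pt "-0.0076 0.035 0 0 0.01" --pt "-0.0076 0.035 0 0 0.01" --pt "-0.0076 0.035 0 0 0.01" --pt "-0.0076 0.035 0 0 0.01"

```text
clock: 5.0
tcp_pos: [0.4901, 0.0259, 0.2608]
orientation: [-3.14, -0.025, -0.009]
contact_force: [8.2, 0.7, 1.8]
grip_width: 0.0171
gripper_force: 29.5
```

```bash
python3 - <<'E'
from h import *
o=r.get_obs();c=r.calibration("wrist");p=r.grab_frame("wrist")
np.set_printoptions(precision=4,suppress=True)
th=np.radians(1.04);A=np.array([[np.cos(th),np.sin(th)],[-np.sin(th),np.cos(th)]])
t=A@o['tcp_pos'][:2];print(t,o['orientation'])
X=np.array([.6027,.0212]);w=A.T@X;print("fin expected",proj(c,[*w,.122]),"knob at tcp",proj(c,[*o['tcp_pos'][:2],.121]))
cv2.imwrite("pics/w3.png",cv2.convertScaleAbs(p[:,:,::-1],alpha=1.8,beta=15))
E
```

```text
[0.4905 0.017 ] [-3.1398 -0.0253 -0.0091]
fin expected [243.3491 -45.274 ] knob at tcp [258.5526 287.9085]
```

View pics/w3.png

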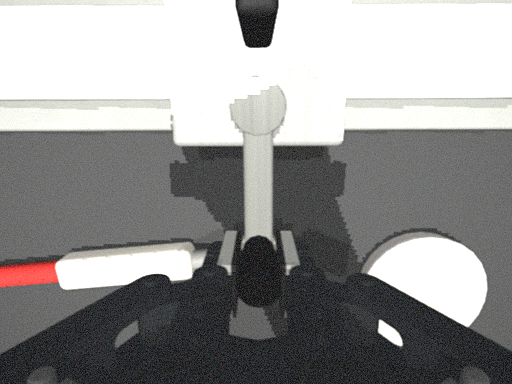

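The picture shows the lever lying straight across the rail: cap ≈ (258,107), arm centreline x = 257 to 259, knob ≈ (258,270) held between the pads. Checking the lever angle in numbers.

```bash
python3 - <<'E'
from h import *
np.set_printoptions(precision=4,suppress=True)
c=r.calibration("wrist");g=cv2.imread("pics/w3.png",0)
th=np.radians(1.04);A=np.array([[np.cos(th),np.sin(th)],[-np.sin(th),np.cos(th)]])
P=[]
for v in range(150,225,5):
    row=g[v,225:295].astype(float);row=cv2.GaussianBlur(row[None],(5,1),0)[0];d=np.diff(row)
    i,j=d.argmax(),d.argmin();P.append(A@ray(c,(225+(i+j)/2+.5,v),.081)[:2])
P=np.array(P,np.float32);print(P[::5])
l=cv2.fitLine(P,cv2.DIST_HUBER,0,.001,.001).ravel();print("angle from -x deg",np.degrees(np.arctan(l[1]/l[0])))
Q=[]
for u in [*range(10,160,5),*range(360,500,5)]:
    col=g[110:150,u].astype(float);Q.append(A@ray(c,(u,110+np.diff(cv2.GaussianBlur(col[None],(5,1),0)[0]).argmin()+.5),.01)[:2])
l=cv2.fitLine(np.array(Q,np.float32),cv2.DIST_HUBER,0,.001,.001).ravel();print("rail edge angle deg",np.degrees(np.arctan2(-l[0],l[1])))
E
```

```text
[[0.5394 0.0174]
 [0.5273 0.0172]
 [0.5148 0.0174]]
angle from -x deg 0.36651886
rail edge angle deg -179.92438
```

Lever is within 0.4° of square to the rail, so fully open. Releasing, lifting and moving over the fin.

carry_out --pt "0 0 0 0 0.055" --pt "0 0 0 0 0.055" --pt "0 0 0 0 0.055" --pt "0 0 -0.04 0 0.055" --pt "0 0 -0.08 0 0.055" --pt "0.04 0 -0.1 0 0.055" --pt "0.08 0 -0.1 0 0.055" --pt "0.09 0 -0.1 0 0.055"

```text
clock: 5.85
tcp_pos: [0.5816, 0.0265, 0.3604]
orientation: [-3.141, -0.023, -0.005]
contact_force: [-0.8, 0.2, -0.2]
grip_width: 0.0551
gripper_force: 0.0
```

```bash
cat > look.py <<'E'
from h import *
import json,sys
np.set_printoptions(precision=4,suppress=True)
n=sys.argv[1]
th=np.radians(1.04);A=np.array([[np.cos(th),np.sin(th)],[-np.sin(th),np.cos(th)]])
o=r.get_obs();c=r.calibration("wrist");p=r.grab_frame("wrist");t=A@o['tcp_pos'][:2]
print("clock",o['clock'],"tcp rail",t,o['tcp_pos'][2],o['orientation'])
json.dump({k:np.array(v).tolist() for k,v in c.items()},open(f"pics/{n}.json","w"))
cv2.imwrite(f"pics/{n}.png",cv2.convertScaleAbs(p[:,:,::-1],alpha=1.8,beta=15))
E
python3 look.py w4
```

```text
clock 5.85 tcp rail [0.582  0.0159] 0.3603948353518311 [-3.141  -0.0233 -0.0047]
```

View pics/w4.png

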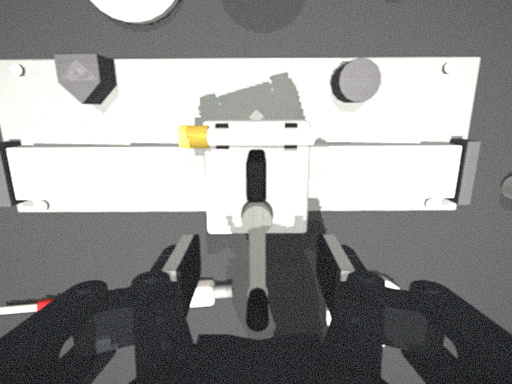

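The picture shows fin top ≈ (256,178), lever straight across and knob free at (258,310), wedge tip near (86,103).

```bash
python3 - <<'E'
from h import *
import json
np.set_printoptions(precision=4,suppress=True,linewidth=250)
c=json.load(open("pics/w4.json"));g=cv2.imread("pics/w4.png",0);g=cv2.medianBlur(g,3)
th=np.radians(1.04);A=np.array([[np.cos(th),np.sin(th)],[-np.sin(th),np.cos(th)]])
for v in range(70,110,2):print(v,g[v,52:122:2])
for v in range(155,200,6):
    m=np.where(g[v,235:280]<70)[0]+235;print(v,m.min(),m.max())
print("fin",A@ray(c,(256.5,178),.122)[:2])
for q in((84,104),(86,103),(88,104)):print("tip",q,A@ray(c,q,.046)[:2])
E
```

```text
70 [252 249 195 158 157 159 157 164 177 182 181 178 183 193 197 189 185 184 172 166 163 161 162 131  66  53  61  59  58  57  51  99 246 255 255]
72 [253 252 210 159 158 159 160 170 177 185 188 175 168 185 191 189 181 173 172 169 168 168 168 141  61  54  58  59  55  62  58  89 245 255 255]
74 [254 254 222 159 160 162 168 174 177 183 181 170 174 181 182 183 171 170 171 176 173 165 161 150  67  56  54  58  55  62  62  82 222 255 255]
76 [254 254 239 157 159 167 170 176 181 182 178 182 181 176 172 168 167 166 171 182 183 177 165 155  74  60  66  65  65  62  55  75 211 255 255]
78 [254 254 247 170 162 168 167 175 180 184 182 182 177 175 168 166 172 178 180 183 182 176 174 155  92  63  66  57  60  60  59  59 189 255 255]
80 [254 254 252 176 164 163 164 164 164 177 177 177 170 174 171 170 171 171 174 173 170 170 163 161 101  67  60  60  66  63  61  61 176 255 255]
82 [254 254 254 209 163 160 160 161 159 160 166 162 162 162 160 160 161 160 159 162 162 163 163 157  76  65  68  65  65  65  63  64 159 255 255]
84 [254 254 254 254 205 162 161 161 160 158 159 163 163 164 161 165 163 162 159 161 1
[... 1308 characters left out ...]
2  65  64  59  78 157 230 232 233 233 240 254 255 255 255]
104 [254 254 254 255 255 255 255 254 255 254 255 255 254 255 255 243 232 223 211 208 184 180 178 162 170 227 234 232 233 236 254 255 255 255 255]
106 [254 254 255 255 255 255 255 255 255 255 255 255 255 255 255 255 255 255 255 254 254 241 228 227 230 229 230 229 234 251 255 255 255 255 255]
108 [254 254 255 255 255 255 255 254 255 255 255 255 255 255 255 255 255 255 255 255 254 254 239 233 230 229 229 233 245 255 255 255 255 255 255]
155 249 263
161 248 264
167 247 264
173 247 264
179 247 264
185 247 264
191 247 264
197 248 264
fin [0.604 0.017]
tip (84, 104) [0.6532 0.1657]
tip (86, 103) [0.654  0.1638]
tip (88, 104) [0.6532 0.1622]
```

carry_out --pt "0.011 -0.001 0.02 -0.003 0.055" --pt "0.021 -0.0015 0.045 -0.003 0.055" --pt "0.021 -0.0015 0.07 -0.003 0.055" --pt "0.021 -0.0015 0.09 -0.003 0.055" --pt "0.021 -0.0015 0.099 -0.003 0.055" --pt "0.021 -0.0015 0.099 -0.003 0.005" --pt "0.021 -0.0015 0.099 -0.003 0.005" --pt "0.021 -0.0015 0.099 -0.003 0.005" --force 40

```text
clock: 6.7
tcp_pos: [0.6002, 0.0286, 0.262]
orientation: [-3.141, -0.029, -0.003]
contact_force: [-3.3, 1.5, -2.6]
grip_width: 0.0138
gripper_force: 39.1
```

carry_out --pt "0 -0.012 0 0 0.005" --pt "0 -0.032 0 0 0.005" --pt "0 -0.057 0 0 0.005" --pt "0 -0.083 0 0 0.005" --pt "0 -0.108 0 0 0.005" --pt "0 -0.13 0 0 0.005" --pt "0 -0.143 0 0 0.005" --pt "0 -0.148 0 0 0.005"

```text
clock: 7.5
tcp_pos: [0.5973, 0.1777, 0.2619]
orientation: [-3.141, -0.031, -0.002]
contact_force: [-3.2, -4.2, 8.6]
grip_width: 0.0133
gripper_force: 41.3
```

```bash
python3 look.py w5; python3 - <<'E'
from h import *
import json
c=json.load(open("pics/w5.json"));print(r.get_obs()['contact_force'],r.get_obs()['tcp_pos'])
th=np.radians(1.04);A=np.array([[np.cos(th),np.sin(th)],[-np.sin(th),np.cos(th)]])
print("tip expected px",proj(c,[*(A.T@[.6535,.1676]),.046]))
g=cv2.imread("pics/w5.png",0);print(g.shape);print(g[0:60:5,150:360:12])
E
```

```text
clock 7.5 tcp rail [0.6004 0.1668] 0.26194204617993444 [-3.1414 -0.0312 -0.002 ]
[-2.29803637  0.84560758  6.70700185] [0.59728889 0.17798148 0.26193853]
tip expected px [256.62390336 133.09989946]
(384, 512)
[[115 117 105 110 116 107 109 117 111 110  99 140 255 255 255 255 255 255]
 [114 111 118 120 109 122 114 114 112 124 108  64 191 255 255 255 255 255]
 [121 123 108 120 116 126 112 123 109 124 121 105  79 166 255 255 213  57]
 [111 110 109 115 108 122 120 115 117 110 115 109 103  67 116 101 108  96]
 [106 105 117 109 113 121 114 120 121 115 119 111  99 101  92 101 101 120]
 [115 114 116 123 120 115 118 115 123 123 118 123 111 110  95 106 110 119]
 [112 121 114 121 122 121 125 106 115 127 111 117 119 112 115 114 121 115]
 [120 109 119 112 122 116 116 119 122 110 119 123 119 127 122 113 121 113]
 [113 110 106 114 121 123 114 118 125 113 116 120 105 114 117 122 111 111]
 [116 130 119 112 116 122 121 125 118 114 128 125 120 111 115 113 106 119]
 [119 121 114 126 119 116 128 120 125 123 113 122 113 119 116 125 110 119]
 [117 122 122 124 124 125 117 117 119 118 121 118 118 128 118 123 123 120]]
```

```bash
python3 - <<'E'
from h import *
import json
np.set_printoptions(linewidth=250)
c=json.load(open("pics/w5.json"));g=cv2.medianBlur(cv2.imread("pics/w5.png",0),3)
for v in range(84,156,3):print(v,g[v,208:300:3])
E
```

```text
84 [255 255 255 255 255 255 184 189 187 186 186 219 152 127 124 112 118 115 116 119 115 117 110 110 107 108 106 110 159 157 166]
87 [255 255 255 255 255 255 179 190 188 191 152 154 120 117 119 113 119 119 114 113 114 118 117 110 109 113 112 117 161 163 163]
90 [255 255 255 255 255 255 183 188 191 183 160 120 120 119 116 115 119 116 115 113 117 116 112 112 112 109 107 111 160 161 164]
93 [255 255 255 255 255 255 169 180 145 117 121 121 122 117 117 120 116 114 111 113 111 117 114 109 108 106 106 111 162 163 162]
96 [255 255 255 255 255 255 136 109 114 118 120 124 121 120 121 120 131 120 118 116 110 114 110 113 112 108 105 114 157 165 163]
99 [255 255 255 255 255 168 106 110 110 114 112 116 112 113 109 113 119 114 119 111 110 110 110 109 102 109 106 125 164 163 166]
102 [255 255 255 255 170 163 128 107 107 108 111 106 107 112 109 109 110 111 109 105 105 103 105 107 107 106 105 130 163 162 161]
105 [255 254 177 161 160 158 159 127 111 108 108 109 105 111 109 108 109 112 109 111 108 103 101 106 108 106 139 164 163 161 163]
108 [234 173 160 161 160 160 158 158 121 111 107 106 106 105 109 1
[... 1313 characters left out ...]
3 143 157 162 162 163 163 163 162 160 160 161 161]
141 [159 162 162 162 162 165 162 166 162 160 166 162 161 162 159 159 160 126 140 161 162 161 162 159 161 165 161 160 162 158 163]
144 [162 160 162 163 162 159 161 163 159 164 164 165 162 160 159 155 159 150 161 162 162 159 161 162 158 160 161 159 160 162 162]
147 [163 163 162 163 160 163 166 162 162 162 162 164 161 164 164 158 195 212 155 157 163 165 164 163 160 159 155 161 159 161 162]
150 [164 162 163 160 163 162 157 162 162 163 164 160 163 161 156 196 218 216 208 160 164 166 162 163 163 159 160 160 160 162 160]
153 [161 161 160 162 163 158 160 160 163 165 163 163 160 158 200 215 214 215 217 215 157 166 165 161 164 160 159 161 164 163 163]
```

The tip's top corner is at about (257.7,133.7), which gives y ≈ 0.167 m; the gripped fin stands at 0.167. Releasing and going back to the knob.

carry_out --pt "0 0 0 0 0.05" --pt "0 0 0 0 0.05" --pt "0 0 0 0 0.05" --pt "0 0 -0.035 0 0.05" --pt "0 0 -0.065 0 0.05" --pt "-0.04 0 -0.07 0 0.05" --pt "-0.08 0 -0.07 0 0.05" --pt "-0.109 0 -0.07 0 0.05"

```text
clock: 8.35
tcp_pos: [0.4861, 0.1742, 0.3308]
orientation: [3.141, 0.029, -0.001]
contact_force: [0.3, -0.3, -0.3]
grip_width: 0.05
gripper_force: 0.0
```

```bash
python3 look.py w6; python3 - <<'E'
from h import *
import json
np.set_printoptions(linewidth=250,precision=4,suppress=True)
c=json.load(open("pics/w6.json"));g=cv2.medianBlur(cv2.imread("pics/w6.png",0),3)
th=np.radians(1.04);A=np.array([[np.cos(th),np.sin(th)],[-np.sin(th),np.cos(th)]])
print("knob exp",proj(c,[*(A.T@[.4915,.1668]),.121]),"fin exp",proj(c,[*(A.T@[.603,.1668]),.122]))
P=[]
for v in range(135,215,5):
    row=cv2.GaussianBlur(g[v:v+1,225:290].astype(float),(5,1),0)[0];d=np.diff(row);P.append((v,225+d.argmax(),225+d.argmin(),*(A@ray(c,(225+(d.argmax()+d.argmin())/2+.5,v),.081)[:2])))
print(np.array(P)[::3])
for v in range(190,290,8):print(v,g[v,225:295:4])
for v in range(0,40,8):print(v,g[v,225:295:3])
E
```

```text
clock 8.35 tcp rail [0.4892 0.1653] 0.33078428534277693 [ 3.1413  0.0295 -0.0005]
knob exp [255.4956 219.1617] fin exp [254.9013  11.644 ]
[[135.     268.     264.       0.5379   0.1595]
 [150.     245.     265.       0.5277   0.167 ]
 [165.     245.     265.       0.5172   0.167 ]
 [180.     246.     265.       0.5064   0.1667]
 [195.     246.     265.       0.4954   0.1667]
 [210.     265.     244.       0.4841   0.1675]]
190 [113 117 108  74  71  78 192 196 193 197 151  71  72  73  68  73  70  67]
198 [115 112 120 120 114 127 164 148 141 151 154  72  73  64  71  67  68  72]
206 [118 115 115 114 117 121  47  42  28  31  80  80  72  66  67  73  70  70]
214 [117 118 102 101 108  40  26  32  43  42  36  53  71  74  73  72  69  65]
222 [ 98  94  94  96  76  32  45  42  46  48  43  69 158 162 173 195 203 173]
230 [ 84  95  97 104  94  40  47  42  43  47  38 137 197 198 199 194 200 196]
238 [142 143 143 144 143 133 114 101 105 246 255 255 218 200 200 195 198 196]
246 [129 128 123 116 121 119 122 113 105 255 255 255 255 249 162 147 137 137]
254 [113 101  98 101 100 100 101 100 102 103  99 101 100 100 103  97  98  62]
262 [113 116 101 102  99 101 103 103  99 104 102 103 100  98 105 103 102 104]
270 [115 113 100 100 100  99 100 103 103 101  98 101  99 101 104 101  99 101]
278 [ 99 100 101 103 101 101 102 100 101 102  98 103 104  99  98 103 100  98]
286 [100 103  99 101  99  96 101 100  97 103  98  97 102  99 102  98 100 104]
0 [255 255 255 255 255 255  88  77  82  79  87  79  86  82 145 255 255 255 255 255 255 255 255 255]
8 [255 255 255 255 255 254  50  78  85  83  84  88  87  71  65 249 255 255 255 255 255 255 198 193]
16 [255 255 255 255 255 255  62  76  86  86  92  89  91  71  94 255 255 255 255 255 255 255 255 241]
24 [255 255 255 255 255 255  49  81  93  93  94  93  88  74 118 255 255 255 255 255 255 255 255 255]
32 [255 255 255 255 255 255  57  81  94  93  91  87  90  69 128 255 255 255 255 255 255 255 255 255]
```

carry_out --pt "0.0012 -0.0015 0.02 0 0.05" --pt "0.0012 -0.0015 0.04 0 0.05" --pt "0.0012 -0.0015 0.06 0 0.05" --pt "0.0012 -0.0015 0.07 0 0.05" --pt "0.0012 -0.0015 0.07 0 0.01" --pt "0.0012 -0.0015 0.07 0 0.01" --pt "0.0012 -0.0015 0.07 0 0.01" --pt "0.0012 -0.0015 0.07 0 0.01" --force 30

```text
clock: 9.2
tcp_pos: [0.4897, 0.176, 0.2614]
orientation: [-3.141, -0.029, -0.002]
contact_force: [-0.3, -0.4, -1.2]
grip_width: 0.0171
gripper_force: 29.3
```

```bash
python3 look.py w7; python3 - <<'E'
from h import *
import json
np.set_printoptions(linewidth=250,precision=4,suppress=True)
c=json.load(open("pics/w7.json"));g=cv2.medianBlur(cv2.imread("pics/w7.png",0),3)
th=np.radians(1.04);A=np.array([[np.cos(th),np.sin(th)],[-np.sin(th),np.cos(th)]])
P=[]
for v in range(150,225,5):
    row=cv2.GaussianBlur(g[v:v+1,225:295].astype(float),(5,1),0)[0];d=np.diff(row);P.append((v,225+d.argmax(),225+d.argmin(),*(A@ray(c,(225+(d.argmax()+d.argmin())/2+.5,v),.081)[:2])))
print(np.array(P)[::3])
E
```

```text
clock 9.2 tcp rail [0.4928 0.1671] 0.26143269944699843 [-3.1411 -0.029  -0.0021]
[[150.     243.     273.       0.5408   0.1669]
 [165.     244.     272.       0.5336   0.1669]
 [180.     244.     272.       0.5262   0.1669]
 [195.     244.     272.       0.5187   0.1669]
 [210.     244.     271.       0.5109   0.1672]]
```

carry_out --pt "0.0005 -0.0084 0 0 0.01" --pt "0.0026 -0.0187 0 0 0.01" --pt "0.0061 -0.0286 0 0 0.01" --pt "0.0111 -0.0378 0 0 0.01" --pt "0.0152 -0.0435 0 0 0.01" --pt "0.0198 -0.0488 0 0 0.01" --pt "0.0223 -0.0512 0 0 0.01" --pt "0.0223 -0.0512 0 0 0.01"

```text
clock: 10.05
tcp_pos: [0.5117, 0.2292, 0.2612]
orientation: [-3.14, -0.031, -0.003]
contact_force: [1.5, -1.7, 4.7]
grip_width: 0.017
gripper_force: 29.9
```

```bash
python3 look.py w8; python3 - <<'E'
from h import *
import json
np.set_printoptions(linewidth=250,precision=4,suppress=True)
c=json.load(open("pics/w8.json"));g=cv2.medianBlur(cv2.imread("pics/w8.png",0),3)
th=np.radians(1.04);A=np.array([[np.cos(th),np.sin(th)],[-np.sin(th),np.cos(th)]])
print("expect fin near face base(.588,.167,.082)",proj(c,[*(A.T@[.588,.167]),.1]),"carriage corners",[proj(c,[*(A.T@[.553,.167+s*.045]),.07]) for s in(-1,1)],"pivot",proj(c,[*(A.T@[.5615,.167]),.085]))
for v in range(0,60,6):print(v,g[v,240:420:5])
E
```

```text
clock 10.05 tcp rail [0.5157 0.2199] 0.2611777796184673 [-3.1402 -0.0308 -0.0026]
expect fin near face base(.588,.167,.082) [391.989   95.3023] carriage corners [array([448.3655, 168.3272]), array([273.7547, 168.2147])] pivot [372.6198 156.2148]
0 [247 247 246 246 246 247 246 246 246 246 246 255 255 255 255 255 255 255 255 255 255 255 255 255 255 255 255 255 255 255 255 255 255 255 156  49]
6 [246 244 244 244 245 244 244 244 244 244 244 255 255 255 255 255 255 255 255 255 255 255 255 255 255 255 255 255 255 255 255 255 253  28  47  78]
12 [245 241 242 241 241 241 241 242 241 241 241 255 255 255 255 255 255 255 255 255 255 255 255 255 255 255 255 254 255 255 255  36  31  41  64  76]
18 [247 239 239 239 239 239 239 239 239 239 240 254 211 211 209 213 209 254 252 254 253 249 252 252 248 249 246 229 228  68  34  34  34  34  66  83]
24 [243 194 197 198 199 203 198 202 196 196 194 193  71  72  74  82  85 200 187 188 188 186 185 185 188 186 187 120  34  29  35  26  31  40  63  87]
30 [255 166 153 151 154 150 155 253 255 255 255 255  90  93  88  94  85 255 255 255 255 255 255 255 190 180  26  24  32  21  31  29  29  49  65  82]
36 [255 163 154 153 153 153 153 255 255 255 255 255 255 255 255 255 255 255 255 255 255 255 255 254  61  25  26  25  26  33  31  36  30  50  81  88]
42 [255 255 255 255 255 255 167 255 255 255 255 255 255 255 255 255 255 255 255 255 255 255 255  46  20  23  25  28  27  25  28  23  38  56  78  84]
48 [255 255 252 246 254 254 156 255 255 255 255 255 255 255 255 255 255 255 255 255 255 255 255  29  28  31  36  19  31  29  34  41  35  53  83  82]
54 [255 255 255 255 255 255 255 255 255 255 255 255 255 255 255 255 255 255 255 255 255 255 254  26  29  27  26  32  27  28  32  27  32  65  83  82]
```

carry_out --pt "0 0.0009 0 0 0.01" --pt "0.002 -0.0009 0 0 0.01" --pt "0.0076 -0.0051 0 0 0.01" --pt "0.0167 -0.0104 0 0 0.01" --pt "0.0264 -0.0142 0 0 0.01" --pt "0.0366 -0.0165 0 0 0.01" --pt "0.0471 -0.0173 0 0 0.01" --pt "0.05 -0.0173 0 0 0.01"

```text
clock: 10.9
tcp_pos: [0.5596, 0.2481, 0.2609]
orientation: [-3.14, -0.032, 0.005]
contact_force: [-9.0, 1.0, 13.5]
grip_width: 0.0171
gripper_force: 30.7
```

carry_out --pt "0.002 0 0 0 0.01" --pt "0.004 0 0 0 0.01" --pt "0.004 0 0 0 0.01" --pt "0.004 0 0 0 0.01" --pt "0.004 0 0 0 0.01" --pt "0.002 0 0 0 0.01" --pt "0.0 0 0 0 0.01" --pt "-0.001 0 0 0 0.01"

```text
clock: 11.7
tcp_pos: [0.5587, 0.2479, 0.2613]
orientation: [-3.139, -0.033, 0.0]
contact_force: [-0.2, 1.5, 6.6]
grip_width: 0.0171
gripper_force: 30.0
```

carry_out --pt "-0.001 0 0 0 0.05" --pt "-0.001 0 0 0 0.05" --pt "-0.001 0 0 0 0.05" --pt "-0.001 0 -0.04 0 0.05" --pt "-0.001 0 -0.08 0 0.05" --pt "0 0.03 -0.1 0 0.05" --pt "0 0.07 -0.1 0 0.05" --pt "0 0.07 -0.1 0 0.05"

```text
clock: 12.5
tcp_pos: [0.5618, 0.1695, 0.3609]
orientation: [3.137, 0.017, 0.001]
contact_force: [1.0, -1.9, -1.3]
grip_width: 0.0503
gripper_force: 0.0
```

```bash
python3 look.py w9; python3 - <<'E'
from h import *
import json
np.set_printoptions(linewidth=250,precision=4,suppress=True)
print(r.get_obs()['contact_force'])
c=json.load(open("pics/w9.json"))
th=np.radians(1.04);A=np.array([[np.cos(th),np.sin(th)],[-np.sin(th),np.cos(th)]])
for X in([.603,.1673,.122],[.6535,.1673,.046],[.5615,.2373,.121]):print(proj(c,[*(A.T@X[:2]),X[2]]))
E
```

```text
clock 12.5 tcp rail [0.5648 0.1593] 0.360908057301274 [3.1374 0.0166 0.0011]
[-0.7444  1.4647  0.6812]
[243.826  153.1514]
[246.0951  80.9481]
[144.4956 213.4005]
```

View pics/w9.png

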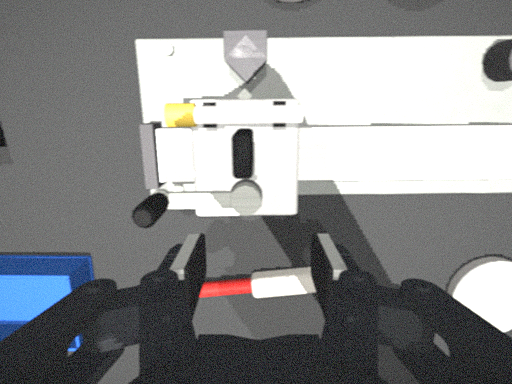

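The lever lies along the rail (cap (246,197), knob (150,210)); the fin (243,153) is lined up with the wedge tip (245,82). Measuring the fin–tip difference and the lever angle.

```bash
python3 - <<'E'
from h import *
import json
np.set_printoptions(linewidth=250,precision=4,suppress=True)
c=json.load(open("pics/w9.json"));g=cv2.medianBlur(cv2.imread("pics/w9.png",0),3)
th=np.radians(1.04);A=np.array([[np.cos(th),np.sin(th)],[-np.sin(th),np.cos(th)]])
R=lambda u,v,z:A@ray(c,(u,v),z)[:2]
gr=lambda a:np.diff(cv2.GaussianBlur(a[None].astype(float),(5,1),0)[0])
F=[]
for v in range(138,172,4):
    d=gr(g[v,222:265]);F.append((222.5+d.argmin(),222.5+d.argmax()))
print("fin edges",np.median(F,0),"y",R(np.median(F),153,.122))
for v in range(58,92,2):print(v,g[v,220:274:2])
P=[];Q=[]
for u in range(172,228,4):
    d=gr(g[170:225,u]);
    i,j=170.5+d.argmax(),170.5+d.argmin();P.append((u,i,j))
print(P[::2])
for u in range(310,500,6):
    d=gr(g[150:205,u]);Q.append(R(u,150.5+d.argmin(),.01))
l=cv2.fitLine(np.array(Q,np.float32),cv2.DIST_HUBER,0,.001,.001).ravel();print("rail",np.degrees(np.arctan(l[0]/l[1])))
for v in range(184,216,2):print(v,g[v,168:232:4])
E
```

```text
fin edges [231.5 253.5] y [0.6031 0.1682]
58 [255 255 213 191 185 183 186 189 196 193 193 191 191 192 190 188 184 182 188 190 191 192 190 198 255 255 255]
60 [255 255 228 186 179 183 184 185 186 186 187 188 186 190 188 186 184 182 183 183 186 185 178 182 255 255 255]
62 [255 255 255 191 178 186 186 186 186 186 188 188 189 189 191 186 187 186 183 184 187 178 128 186 254 255 255]
64 [255 255 255 252 183 178 186 184 187 185 187 188 190 189 186 189 188 186 184 182 184 136  98 143 220 255 255]
66 [255 255 255 255 242 166 174 183 185 187 186 188 189 191 189 190 190 191 188 181 128  80 105 139 159 220 255]
68 [255 255 255 255 255 207 166 179 183 186 188 189 187 190 189 190 189 189 182 121  77 102 117 143 157 163 186]
70 [255 255 255 255 255 239 207 164 179 186 189 189 187 187 189 190 188 182 119  72  99 119 125 143 157 161 158]
72 [255 255 255 255 255 242 236 214 165 179 189 189 188 186 189 191 183 119  81  98 122 126 124 143 157 161 163]
74 [255 255 255 255 255 242 239 239 206 162 180 188 188 186 191 192 155  76  84 117 121 118 121 143 158 162 162]
76 [255 255 255 255 255 254 242 239 236 2
[... 1614 characters left out ...]

196 [224 255 255 255 255 255 255 255 255 255 255 255 203 206 207 200]
198 [208 255 255 255 255 255 255 255 255 255 255 255 201 208 209 208]
200 [152 255 255 255 255 255 255 255 255 255 255 255 229 206 206 206]
202 [132 255 255 255 255 255 255 255 255 255 255 255 255 205 207 204]
204 [186 255 255 255 255 255 255 255 255 255 255 255 255 218 203 201]
206 [218 255 255 255 255 255 255 255 255 255 255 255 255 255 200 198]
208 [187 255 255 255 255 255 255 255 255 255 255 255 255 255 255 255]
210 [122 119 121 109 105 101 103 255 255 255 255 255 255 255 255 255]
212 [120 123 118 114 105 101 103 255 255 255 255 255 255 255 255 255]
214 [121 123 121 120 109 109 112 211 255 255 255 255 255 255 255 255]
```

Fin and tip agree to about 0.4 mm along the rail. The lever is parallel to the rail within about 0.5°, it was pressed against its stop, and the arm is clear. Handing in.

```bash
python3 -c "
from bench import r
print(r.hand_in())"
```

```text
the job is handed in; nothing more can be done
None
```

The job is handed in at about 12.5 s of the 70 s limit: the lever was swung fully open, the carriage was slid level with the pointed index block (about 0.4 mm off by camera), and the lever was pressed home and locked; the verdict was not shown.

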